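# Lock the stacked trays with the four-toothed knob

### The job

Lock the stack of translucent trays so that it can be carried: take the four-toothed knob that fits the cross-shaped socket in the stack's lid, turn it until its teeth line up with the slots, and press it fully home, so that the tops of its teeth are flush with the collar around it, then let go. Leave the other two knobs, the three-toothed one and the larger one, where they are.

Things in the scene. Friction and masses are not known exactly. Their poses are not given: they have to be found in the camera images.
- four_knob: The knob to use: loose grey plastic, about 120 g. Foot: cross of four teeth along x and y, 68 mm tip to tip, each 16 mm wide, 22 mm high, underside flat. Above: neck 28 mm thick, then an upright flat grip 50 mm long (x), 20 mm thick (y), 30 to 75 mm above the underside. Origin: centre of underside, z up. Fits at any of four yaws a quarter turn apart; starts 13 degrees or more out of line.
- socket (a point): Centre of the cross socket's mouth, level with its 110 mm square collar's top, 160 mm above the shelf, on the lid of the fixed tray stack (160 x 180). Slots along x and y, 30 mm wide, reach 42 mm; collar 28 mm high. Its dark floor, 12 mm down, is a plate: 8 to 10 N presses it 10 mm further to a firm stop (knob underside 22 mm below mouth, teeth flush). It stays there; knob weight does not move it.
- three_knob: A spare knob that does not fit: same material, grip and height as the four-toothed one, but three teeth 120 degrees apart, reaching 34 mm from the axis. Leave it standing. Origin: centre of the underside, one tooth along x, z up.
- large_knob: A spare knob that does not fit: same material, grip and height as the one to use, with four teeth in a cross, but 104 mm from tip to tip. Leave it standing. Origin: centre of the underside, teeth along x and y, z up.
There are look-alikes about, which are no part of the job. What is shaped like the four_knob but green, pink or yellow is not meant.

How it is judged:
By the outcome, as a careful person would: the job done as asked, in the order asked, and still so for the second after the job is handed in, with the robot touching nothing.
It also fails if it takes over 51 s, if anything falls off the work surface, if the arm or the gripper's body presses on something with over 40 N, if the wrist force passes 120 N, or if a joint passes its speed limit or range.

### The arm

A 6-joint arm with a two-finger parallel gripper is mounted at the origin on the work surface. World frame = base frame: x ahead of the robot, y to its left, z up, the work surface at z = 0. Lengths are in m, angles in degrees, forces in N, time in s.
With the tool pointing down it reaches from about 0.3 to 0.75 m from the base axis. Payload 8.5 kg.
Tool frame: the origin (TCP) lies on the centre line of the jaws, within the pads' length; the fingertips stand 17 mm ahead of it and the grasp point (between the pads) lies 2 mm behind it (env.tip_extent is the distance from the TCP to the fingertips, in m); z points along the fingers, y is the direction in which the jaws open and shut (so a half turn about z gives the same grasp; the last joint's range is limited). The gripper opens to 85 mm and grips with 20 to 120 N. Pads are 22 mm wide; open, the fingers measure 114 mm over their backs; the gripper's body (76 mm by 85 mm) begins 54 mm behind the grasp point. The pads swing forward as they close: fully open they stand 13 mm farther back than shut.
Start: joints at [-89.341, 21.807, 74.336, -0, 83.858, -12.336], TCP at [0.124, -0.536, 0.248] pointing down, gripper open.
Joint ranges: [-178.18, 178.18], [-50.72, 133.34], [12.68, 142.11], [-81.47, 261.47], [9.98, 163.14], [-165.26, 165.26]. Speed limits (degrees/s): [136.94, 136.94, 180, 180, 180, 180].

### API

Orientations are given as a 3x3 rotation matrix whose columns are the frame's x, y, z axes.
In Python, from rig import telemetry, get_image, camera_params, close_job, env gives the robot as it stands.
- The arm moves only by the tool apply_moves, never from a script. Its argument "motion" is a list of rows, each an object of numbers: "tx", "ty", "tz": the shift along the tool's x, y, z in cm; "turn": the turn about the tool's z in degrees; "jaw": the gripper's target within -1 to 1 (fully open at 1, half-way at 0, shut at -1). In form: [{"tx": .., "ty": .., "tz": .., "turn": .., "jaw": ..}, ...]. A call has 1 to 5 rows; each row is the pose to reach, as a shift and turn from the pose measured when the call began, along the tool's axes at that moment; what a row does not reach only later rows make up. A row lasts 1/12 s, in which the tool goes at most 41.7 mm and 7.16 degrees, less where a joint would pass 70% of its speed; a pose out of reach is approached as far as the arm can. A call with a gripper value outside its range is refused whole. The fingers move at their own pace and stop on an object; "squeeze" is the grip in N (left out, the last holds). Time passes only in rows, so rows that repeat a pose let the fingers close. It gives the time, the measured TCP pose, the force and the opening at its end, in the units of the state.
- telemetry.observe(): the state, without advancing time (a new reading comes with each control period).
- get_image(name): name is "scene" or "top"; returns (picture, depth): 480x640x3 uint8, red, green, blue; 480x640 float32, m along the optical axis (not along the pixel's ray), 0 where there is no reading.
- camera_params(name): a dict with "fx", "fy", "cx", "cy" (pixels), "rvec" (rotation vector, rad) and "tvec" (3), from world to camera coordinates, as OpenCV has them. Camera axes: x right, y down, z forward; pixel columns grow to the right and rows downward; lengths in m; the calibration is good to about 2 mm. A picture is of the moment at which its call begins. camera_params takes no time and is no camera call.
- close_job(): hands the job in, once; it reports no verdict.
The state is a dict: "time_s": time; "q": joint angles; "qvel": joint speeds; "joint_efforts": joint torques, N m; "position": TCP position; "tool_rot": TCP orientation; "ft_force": force on the tool from outside, world axes, zero at the start; "wrist_torque": the same for the moment, N m; "grip_width": finger opening in m.
Only numpy, scipy, OpenCV 4.12 (cv2) and the standard library are available. Lean on these libraries where they do the work, as an engineer would, in place of code of your own. Each camera call takes 0.05 s, during which the arm holds its last target. There are 200 camera calls.

## Working session

There is one attempt and no reset: what is moved stays moved. The work goes in short steps, Python scripts to look and compute and a tool call to move; the robot and the scene stay as the last step left them, time stands still between calls to the robot, and variables do not carry over. Pictures are saved under pics/ and viewed, about 8 in all and at most 12, crops included, and the job is handed in when it is done.

Besides the shell and the picture viewer there is one more tool, called as a command line: name --argument value ..., lists and objects as JSON in quotes. apply_moves: Moves the arm, as the interface text tells. Its arguments: {"type":"object","properties":{"motion":{"type":"array"},"squeeze":{"type":"number"}},"required":["motion"]}

```bash
mkdir -p pics; cat > h.py <<'E'
import numpy as np, cv2
from rig import telemetry, get_image, camera_params, close_job, env
def grab(n):
    im,d=get_image(n); p=camera_params(n)
    R=cv2.Rodrigues(np.array(p["rvec"],float))[0]; t=np.array(p["tvec"],float)
    v,u=np.mgrid[:480,:640]
    c=np.stack([(u-p["cx"])/p["fx"]*d,(v-p["cy"])/p["fy"]*d,d],-1)
    W=(c-t)@R; W[d==0]=np.nan
    return im,d,W
def save(n,im): cv2.imwrite("pics/"+n,cv2.cvtColor(im,cv2.COLOR_RGB2BGR))
E
python3 - <<'E'
from h import *
for n in("top","scene"):
    im,d,W=grab(n); save(n+"0.png",im); np.save(n+"W.npy",W); np.save(n+"I.npy",im)
    p=camera_params(n); R=cv2.Rodrigues(np.array(p["rvec"]))[0]; print(n,(-R.T@np.array(p["tvec"])).round(3),R.round(2).tolist())
s=telemetry.observe(); print(s["time_s"],s["position"],s["tool_rot"],s["grip_width"],s["ft_force"])
E
```

```text
top [ 0.394 -0.035  0.933] [[-0.02, -1.0, -0.0], [-0.98, 0.02, -0.19], [0.19, -0.0, -0.98]]
scene [ 1.002 -0.052  0.781] [[0.04, 1.0, 0.01], [0.82, -0.02, -0.58], [-0.57, 0.03, -0.82]]
0.1 [ 0.12366301 -0.53569322  0.24780496] [[ 9.74397559e-01  2.24831931e-01 -1.80716119e-05]
 [ 2.24831787e-01 -9.74396838e-01  1.21196791e-03]
 [ 2.54880163e-04 -1.18500164e-03 -9.99999265e-01]] 0.08588722306771991 [-0.41724418  0.47954656 -0.41673586]
```

View pics/top0.png

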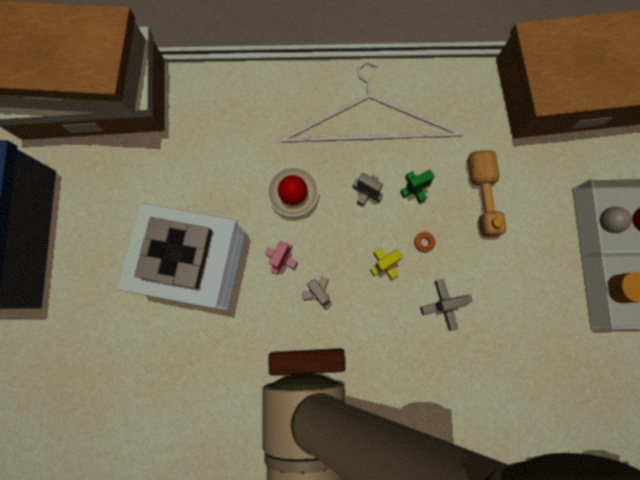

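View pics/scene0.png

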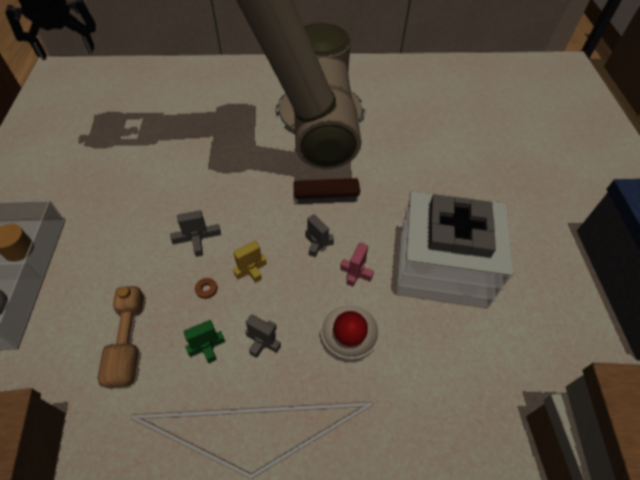

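The top view shows three grey knobs, at about (318,292), (367,188) and (447,303). The last one is the large knob. The socket is at (173,252). I'll zoom in to tell the three-toothed knob from the four-toothed one.

```bash
python3 - <<'E'
from h import *
I=np.load("topI.npy");J=np.load("sceneI.npy");W=np.load("topW.npy")
z=lambda a,u,v:cv2.convertScaleAbs(cv2.resize(a[v-35:v+35,u-45:u+45],(396,300),interpolation=cv2.INTER_CUBIC),alpha=1.6)
save("zoom.png",np.vstack([np.hstack([z(I,318,292),z(I,367,188)]),np.hstack([z(J,318,236),z(J,262,336)])]))
for (u,v) in((318,292),(367,188),(447,303)):
    P=W[v-35:v+35,u-35:u+35].reshape(-1,3);C=I[v-35:v+35,u-35:u+35].reshape(-1,3).astype(int)
    g=(P[:,2]>.062)&(P[:,2]<.09)&(np.ptp(C,axis=1)<40)
    Q=P[g]; r=cv2.minAreaRect((Q[:,:2]*1000).astype(np.float32)); print(len(Q),np.median(Q[:,2]).round(4),r)
# socket
P=W[200:310,110:250].reshape(-1,3);C=I[200:310,110:250].reshape(-1,3).astype(int)
for lo,hi in((.152,.17),(.14,.1515),(.12,.14)):
    Q=P[(P[:,2]>lo)&(P[:,2]<hi)]; print(len(Q),np.median(Q,axis=0),cv2.minAreaRect((Q[:,:2]*1000).astype(np.float32)) if len(Q) else 0)
E
```

```text
270 0.0745 ((451.33758544921875, -25.56412696838379), (49.467647552490234, 19.860170364379883), 37.63529968261719)
268 0.0746 ((668.899169921875, -133.85586547851562), (49.641361236572266, 21.002370834350586), 59.63853454589844)
284 0.0744 ((424.91925048828125, -285.2259216308594), (19.5650634765625, 50.281944274902344), 12.673881530761719)
2670 [0.51731887 0.23057883 0.15956827] ((519.6273193359375, 230.68966674804688), (111.19083404541016, 110.55687713623047), 78.3822250366211)
1330 [0.51951274 0.2310423  0.14771409] ((517.0980224609375, 224.75656127929688), (99.33733367919922, 108.33027648925781), 78.87271118164062)
5083 [0.50563353 0.20903524 0.13160843] ((518.7935180664062, 230.17845153808594), (185.9492950439453, 165.44801330566406), 78.19410705566406)
```

View pics/zoom.png

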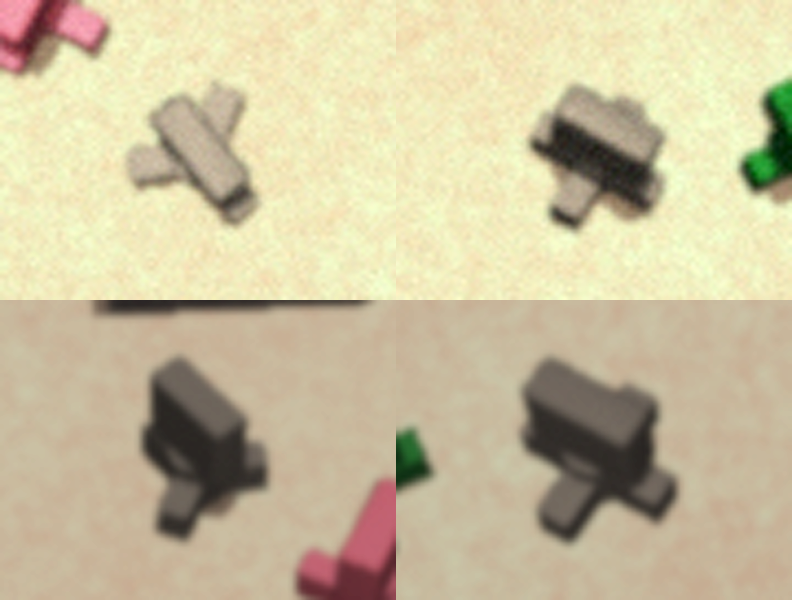

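The top-left crop shows three teeth at 120°. The top-right crop shows a four-toothed cross, so four_knob is at (0.669, -0.134). Its yaw is 59.6° and its top is at 74.6 mm, as expected. The socket is at (0.5195, 0.2305, 0.160) with slots at 78.4°. The arm can start moving.

```bash
cat > to.py <<'E'
import sys
from h import *
x,y,z,yaw=map(float,sys.argv[1:5]); s=telemetry.observe(); R=np.array(s["tool_rot"])
d=R.T@(np.array([x,y,z])-s["position"])*100
c=np.degrees(np.arctan2(R[1,0],R[0,0])); print("t",round(s["time_s"],2),"txyz",d.round(2),"turn",round((c-yaw+90)%180-90,1),"F",np.round(s["ft_force"],1),"w",round(s["grip_width"],4),"q",np.round(s["q"],1))
E
python3 to.py .669 -.134 .2 59.6
```

```text
t 0.1 txyz [ 62.17 -26.87   4.83] turn -46.6 F [-0.4  0.5 -0.4] w 0.0859 q [-89.3  21.8  74.4  -0.   83.9 -12.3]
```

apply_moves --motion '[{"tx":4,"ty":-1.7,"tz":0.5,"turn":-7,"jaw":0.2},{"tx":8,"ty":-3.4,"tz":1,"turn":-14,"jaw":0.2},{"tx":12,"ty":-5.1,"tz":1,"turn":-21,"jaw":0.2},{"tx":16,"ty":-6.8,"tz":1,"turn":-28,"jaw":0.2},{"tx":20,"ty":-8.5,"tz":1,"turn":-35,"jaw":0.2}]'

```text
time_s: 0.52
position: [0.2927, -0.412, 0.2376]
tool_rot: [[0.665, 0.747, -0.0], [0.747, -0.665, 0.002], [0.001, -0.002, -1.0]]
ft_force: [0.3, -1.7, 0.4]
grip_width: 0.0515
```

```bash
python3 to.py .669 -.134 .15 59.6
```

```text
t 0.52 txyz [45.78  9.62  8.81] turn -11.3 F [ 0.3 -1.7  0.4] w 0.0515 q [-68.1  17.9  82.3   0.   80.  -26.4]
```

apply_moves --motion '[{"tx":4,"ty":0.8,"tz":0,"turn":-6,"jaw":0.2},{"tx":8,"ty":1.7,"tz":0,"turn":-11.3,"jaw":0.2},{"tx":12,"ty":2.5,"tz":0,"turn":-11.3,"jaw":0.2},{"tx":16,"ty":3.4,"tz":0,"turn":-11.3,"jaw":0.2},{"tx":20,"ty":4.2,"tz":0,"turn":-11.3,"jaw":0.2}]'

```text
time_s: 0.93
position: [0.4585, -0.289, 0.2376]
tool_rot: [[0.506, 0.863, -0.001], [0.863, -0.506, 0.002], [0.002, -0.002, -1.0]]
ft_force: [0.2, -1.7, 0.0]
grip_width: 0.0513
```

```bash
python3 to.py .669 -.134 .15 59.6
```

```text
t 0.93 txyz [24.   10.34  8.79] turn 0.0 F [ 0.2 -1.7  0. ] w 0.0513 q [-44.8  21.5  76.7   0.1  82.  -14.4]
```

apply_moves --motion '[{"tx":3.6,"ty":1.6,"tz":0,"turn":0,"jaw":0.2},{"tx":7.2,"ty":3.1,"tz":0,"turn":0,"jaw":0.2},{"tx":10.8,"ty":4.7,"tz":0.5,"turn":0,"jaw":0.2},{"tx":14.4,"ty":6.2,"tz":1,"turn":0,"jaw":0.2},{"tx":18,"ty":7.7,"tz":1.5,"turn":0,"jaw":0.2}]'

```text
time_s: 1.35
position: [0.6172, -0.171, 0.2222]
tool_rot: [[0.506, 0.863, -0.001], [0.863, -0.506, 0.003], [0.002, -0.002, -1.0]]
ft_force: [-0.4, -1.3, 0.2]
grip_width: 0.0511
```

```bash
python3 to.py .669 -.134 .15 59.6
```

```text
t 1.35 txyz [5.8  2.62 7.22] turn 0.0 F [-0.4 -1.3  0.2] w 0.0511 q [-26.1  32.1  61.1   0.1  86.9   4.3]
```

apply_moves --motion '[{"tx":3,"ty":1.3,"tz":1.5,"turn":0,"jaw":0.2},{"tx":5.8,"ty":2.6,"tz":3,"turn":0,"jaw":0.2},{"tx":5.8,"ty":2.6,"tz":5.5,"turn":0,"jaw":0.2},{"tx":5.8,"ty":2.6,"tz":7.7,"turn":0,"jaw":0.2},{"tx":5.8,"ty":2.6,"tz":8.2,"turn":0,"jaw":0.2}]'

```text
time_s: 1.77
position: [0.6675, -0.1328, 0.1355]
tool_rot: [[0.505, 0.863, -0.009], [0.863, -0.505, 0.005], [0.0, -0.01, -1.0]]
ft_force: [0.4, 0.2, -0.3]
grip_width: 0.0514
```

```bash
python3 to.py .669 -.134 .054 59.6; python3 - <<'E'
from h import *
im,d,W=grab("scene"); save("a.png",cv2.resize(im[250:430,150:390],(800,600)))
E
```

```text
t 1.77 txyz [-0.04  0.27  8.15] turn 0.1 F [ 0.4  0.2 -0.3] w 0.0514 q [-21.2  40.1  60.3   0.1  80.2   9.1]
```

View pics/a.png

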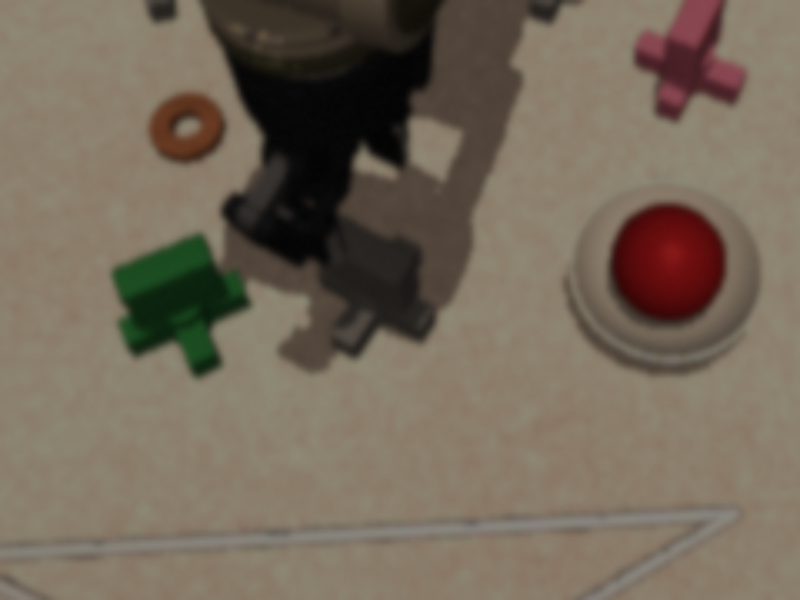

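The knob at crop (375,250) is free of its neighbours. The fingers, at about (270,230) and (390,150), look a little to its left. I'll project the tip positions to check whether that's parallax.

```bash
python3 - <<'E'
from h import *
p=camera_params("scene");K=np.array([[p["fx"],0,p["cx"]],[0,p["fy"],p["cy"]],[0,0,1.]])
s=telemetry.observe();R=np.array(s["tool_rot"]);c=np.array(s["position"])
pts=np.array([c+R@[0,a,.01] for a in(-.04,0,.04)]+[[.669,-.134,.075]])
q=cv2.projectPoints(pts,np.array(p["rvec"]),np.array(p["tvec"]),K,None)[0][:,0]
print((q-[150,250])*800/240)
E
```

```text
[[394.20076042 136.52157249]
 [350.87281071 199.90776148]
 [305.05518755 266.93619326]
 [359.51689738 248.07396389]]
```

```bash
python3 - <<'E'
from h import *
W=np.load("sceneW.npy");I=np.load("sceneI.npy")
P=W[290:370,225:300].reshape(-1,3);C=I[290:370,225:300].reshape(-1,3).astype(int)
Q=P[(P[:,2]>.066)&(P[:,2]<.085)&(np.ptp(C,axis=1)<40)]
print(len(Q),np.median(Q[:,2]),cv2.minAreaRect((Q[:,:2]*1000).astype(np.float32)))
P=W[185:270,395:520].reshape(-1,3);Q=P[(P[:,2]>.153)&(P[:,2]<.17)]
print(len(Q),np.median(Q[:,2]),cv2.minAreaRect((Q[:,:2]*1000).astype(np.float32)))
E
python3 to.py .669 -.132 .054 59.6
```

```text
340 0.07391260531511021 ((668.6116333007812, -131.56765747070312), (50.18376922607422, 20.380041122436523), 57.150177001953125)
2245 0.1596958431634978 ((518.5316772460938, 233.06198120117188), (110.86749267578125, 112.91091918945312), 78.23090362548828)
t 1.82 txyz [0.17 0.12 8.28] turn 0.0 F [ 0.7 -0.2 -0.9] w 0.0509 q [-21.3  40.1  60.2   0.1  80.2   9.1]
```

The two cameras agree within 3 mm. I'll descend and grasp.

apply_moves --motion '[{"tx":0.1,"ty":0.1,"tz":2,"turn":1,"jaw":0.2},{"tx":0.1,"ty":0.1,"tz":4,"turn":1,"jaw":0.2},{"tx":0.1,"ty":0.1,"tz":6,"turn":1,"jaw":0.2},{"tx":0.1,"ty":0.1,"tz":7.5,"turn":1,"jaw":0.2},{"tx":0.1,"ty":0.1,"tz":8.2,"turn":1,"jaw":0.2}]'

```text
time_s: 2.23
position: [0.6681, -0.1329, 0.0541]
tool_rot: [[0.521, 0.853, -0.008], [0.854, -0.521, 0.005], [0.0, -0.01, -1.0]]
ft_force: [-0.5, -0.6, -0.7]
grip_width: 0.0509
```

apply_moves --motion '[{"tx":0,"ty":0,"tz":0,"turn":0,"jaw":0.2},{"tx":0,"ty":0,"tz":0,"turn":0,"jaw":0.2}]'

```text
time_s: 2.4
position: [0.6685, -0.1334, 0.0553]
tool_rot: [[0.521, 0.853, -0.007], [0.853, -0.521, 0.005], [0.0, -0.009, -1.0]]
ft_force: [0.3, 0.7, 0.1]
grip_width: 0.0515
```

```bash
python3 to.py .669 -.1325 .054 58.5
```

```text
t 2.4 txyz [ 0.1  -0.01  0.13] turn 0.1 F [0.3 0.7 0.1] w 0.0515 q [-21.2  44.8  65.    0.1  70.7  10.1]
```

apply_moves --motion '[{"tx":0,"ty":0,"tz":0,"turn":0,"jaw":-1},{"tx":0,"ty":0,"tz":0,"turn":0,"jaw":-1},{"tx":0,"ty":0,"tz":0,"turn":0,"jaw":-1},{"tx":0,"ty":0,"tz":0,"turn":0,"jaw":-1},{"tx":0,"ty":0,"tz":0,"turn":0,"jaw":-1}]' --squeeze 50

```text
time_s: 2.82
position: [0.6691, -0.1336, 0.0567]
tool_rot: [[0.521, 0.853, -0.005], [0.853, -0.521, 0.004], [0.001, -0.006, -1.0]]
ft_force: [-1.2, -0.2, 6.1]
grip_width: 0.0197
```

apply_moves --motion '[{"tx":0,"ty":0,"tz":0,"turn":0,"jaw":-1},{"tx":0,"ty":0,"tz":0,"turn":0,"jaw":-1},{"tx":0,"ty":0,"tz":-1,"turn":0,"jaw":-1},{"tx":0,"ty":0,"tz":-3,"turn":0,"jaw":-1},{"tx":0,"ty":0,"tz":-6,"turn":0,"jaw":-1}]'

```text
time_s: 3.23
position: [0.6682, -0.1334, 0.1152]
tool_rot: [[0.521, 0.853, -0.01], [0.853, -0.521, 0.006], [-0.0, -0.012, -1.0]]
ft_force: [1.1, -1.0, -1.2]
grip_width: 0.0193
```

```bash
python3 to.py .519 .2315 .27 78.3
```

```text
t 3.23 txyz [ 23.35 -31.93 -15.11] turn -19.7 F [ 1.1 -1.  -1.2] w 0.0193 q [-21.3  41.3  61.5   0.1  77.9  10.1]
```

apply_moves --motion '[{"tx":0,"ty":0,"tz":-3.5,"turn":0,"jaw":-1},{"tx":0.6,"ty":-0.8,"tz":-7,"turn":-4,"jaw":-1},{"tx":2,"ty":-2.8,"tz":-10,"turn":-8,"jaw":-1},{"tx":3.8,"ty":-5.2,"tz":-12.5,"turn":-13,"jaw":-1},{"tx":5.8,"ty":-8,"tz":-14.5,"turn":-17,"jaw":-1}]'

```text
time_s: 3.65
position: [0.6314, -0.0429, 0.2637]
tool_rot: [[0.246, 0.969, -0.008], [0.969, -0.246, 0.005], [0.003, -0.009, -1.0]]
ft_force: [0.9, 0.2, -1.8]
grip_width: 0.0192
```

```bash
python3 to.py .519 .2315 .27 78.3
```

```text
t 3.65 txyz [ 23.83 -17.66  -0.39] turn -2.6 F [ 0.9  0.2 -1.8] w 0.0192 q [-14.7  30.1  57.8   0.2  92.6  -0.4]
```

apply_moves --motion '[{"tx":3,"ty":-2.2,"tz":0,"turn":-1,"jaw":-1},{"tx":6,"ty":-4.4,"tz":-0.4,"turn":-2.6,"jaw":-1},{"tx":9,"ty":-6.6,"tz":-0.4,"turn":-2.6,"jaw":-1},{"tx":12,"ty":-8.8,"tz":-0.4,"turn":-2.6,"jaw":-1},{"tx":15,"ty":-11,"tz":-0.4,"turn":-2.6,"jaw":-1}]'

```text
time_s: 4.07
position: [0.5605, 0.1311, 0.2699]
tool_rot: [[0.202, 0.979, -0.008], [0.979, -0.202, 0.005], [0.004, -0.009, -1.0]]
ft_force: [0.8, 0.4, -1.9]
grip_width: 0.0196
```

```bash
python3 to.py .519 .2315 .27 78.3
```

```text
t 4.07 txyz [ 9.   -6.1   0.07] turn 0.0 F [ 0.8  0.4 -1.9] w 0.0196 q [ 1.2 23.8 67.5  0.3 89.1 12.9]
```

apply_moves --motion '[{"tx":3,"ty":-2,"tz":0,"turn":0,"jaw":-1},{"tx":6,"ty":-4,"tz":0,"turn":0,"jaw":-1},{"tx":8.3,"ty":-5.6,"tz":0.5,"turn":0,"jaw":-1},{"tx":9,"ty":-6.1,"tz":1,"turn":0,"jaw":-1},{"tx":9,"ty":-6.1,"tz":1.5,"turn":0,"jaw":-1}]'

```text
time_s: 4.48
position: [0.5178, 0.2334, 0.256]
tool_rot: [[0.199, 0.98, -0.008], [0.98, -0.199, 0.006], [0.004, -0.008, -1.0]]
ft_force: [0.0, -0.7, -1.3]
grip_width: 0.0193
```

apply_moves --motion '[{"tx":0,"ty":0,"tz":0.5,"turn":0,"jaw":-1},{"tx":0,"ty":0,"tz":0.5,"turn":0,"jaw":-1},{"tx":0,"ty":0,"tz":0.5,"turn":0,"jaw":-1}]'

```text
time_s: 4.73
position: [0.5182, 0.2322, 0.2507]
tool_rot: [[0.201, 0.98, -0.008], [0.98, -0.201, 0.005], [0.004, -0.009, -1.0]]
ft_force: [0.5, -1.1, -2.2]
grip_width: 0.0197
```

```bash
python3 to.py .519 .2315 .25 78.3; python3 - <<'E'
from h import *
im,d,W=grab("scene"); im2,d2,W2=grab("top")
save("b.png",np.vstack([cv2.resize(im[150:290,385:525],(400,400))[:, :],])); 
a=cv2.resize(im[130:270,385:525],(400,400),interpolation=cv2.INTER_CUBIC);b=cv2.resize(im2[190:310,110:230],(400,400),interpolation=cv2.INTER_CUBIC)
save("b.png",cv2.convertScaleAbs(np.hstack([a,b]),alpha=1.5))
np.save("bW.npy",W);np.save("bI.npy",im)
E
```

```text
t 4.73 txyz [-0.06  0.09  0.07] turn 0.1 F [ 0.5 -1.1 -2.2] w 0.0197 q [12.  23.7 70.9  0.4 85.8 23.6]
```

View pics/b.png

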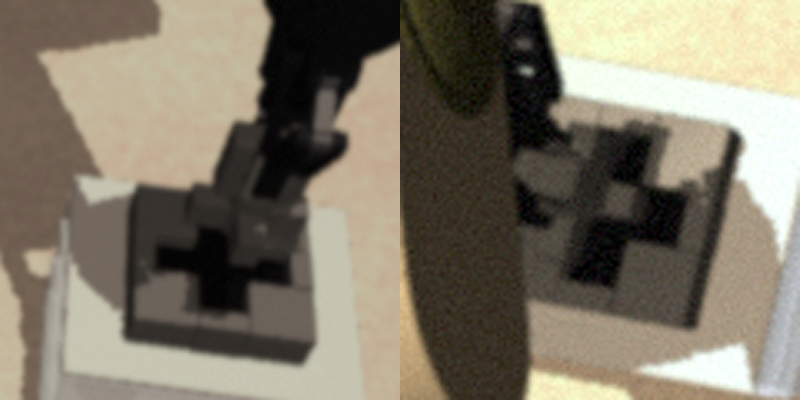

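The knob hangs over the cross socket with its teeth parallel to the slots, at left crop (250,210) above the socket centre (215,270). I'll lower it.

apply_moves --motion '[{"tx":-0.1,"ty":0.1,"tz":1,"turn":0,"jaw":-1},{"tx":-0.1,"ty":0.1,"tz":2,"turn":0,"jaw":-1},{"tx":-0.1,"ty":0.1,"tz":2.6,"turn":0,"jaw":-1},{"tx":-0.1,"ty":0.1,"tz":3.2,"turn":0,"jaw":-1},{"tx":-0.1,"ty":0.1,"tz":3.6,"turn":0,"jaw":-1}]'

```text
time_s: 5.25
position: [0.5186, 0.2314, 0.214]
tool_rot: [[0.201, 0.98, -0.009], [0.98, -0.201, 0.005], [0.003, -0.01, -1.0]]
ft_force: [-0.0, -0.2, -2.3]
grip_width: 0.0191
```

apply_moves --motion '[{"tx":0,"ty":0,"tz":0.3,"turn":0,"jaw":-1},{"tx":0,"ty":0,"tz":0.6,"turn":0,"jaw":-1},{"tx":0,"ty":0,"tz":0.8,"turn":0,"jaw":-1}]'

```text
time_s: 5.5
position: [0.5185, 0.2315, 0.2056]
tool_rot: [[0.201, 0.98, -0.009], [0.98, -0.201, 0.005], [0.003, -0.01, -1.0]]
ft_force: [-0.6, 0.1, -1.6]
grip_width: 0.0194
```

```bash
python3 to.py .519 .2315 .1947 78.3; python3 - <<'E'
from h import *
im,d,W=grab("scene"); im2,d2,W2=grab("top")
a=cv2.resize(im[160:270,405:515],(400,400),interpolation=cv2.INTER_CUBIC);b=cv2.resize(im2[190:310,110:230],(400,400),interpolation=cv2.INTER_CUBIC)
save("c.png",cv2.convertScaleAbs(np.hstack([a,b]),alpha=2))
E
```

```text
t 5.5 txyz [0.01 0.06 1.09] turn 0.1 F [-0.6  0.1 -1.6] w 0.0194 q [11.9 25.6 75.4  0.4 79.4 23.4]
```

View pics/c.png

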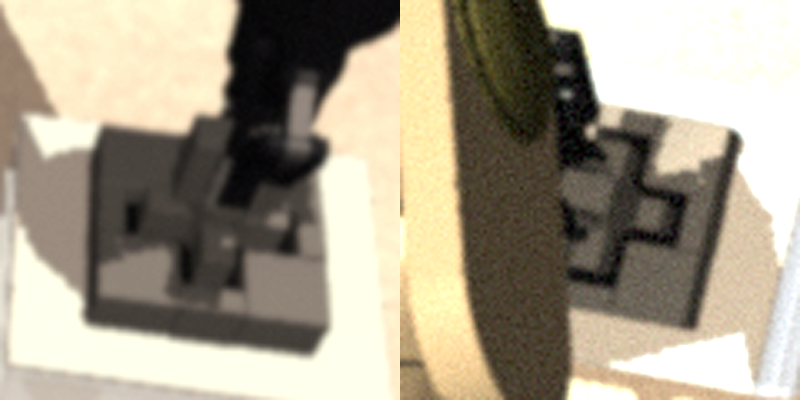

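The teeth sit inside the slots with an even dark gap all round, centred near (635,205) in the right crop. There's no contact force. I'll press in small steps.

apply_moves --motion '[{"tx":0,"ty":0,"tz":0.2,"turn":0,"jaw":-1},{"tx":0,"ty":0,"tz":0.4,"turn":0,"jaw":-1},{"tx":0,"ty":0,"tz":0.6,"turn":0,"jaw":-1},{"tx":0,"ty":0,"tz":0.8,"turn":0,"jaw":-1},{"tx":0,"ty":0,"tz":0.9,"turn":0,"jaw":-1}]' --squeeze 90

```text
time_s: 6.02
position: [0.5187, 0.2316, 0.1978]
tool_rot: [[0.201, 0.98, -0.007], [0.98, -0.201, 0.006], [0.004, -0.008, -1.0]]
ft_force: [-2.1, -0.4, 6.2]
grip_width: 0.0185
```

apply_moves --motion '[{"tx":0,"ty":0,"tz":0.1,"turn":0,"jaw":-1},{"tx":0,"ty":0,"tz":0.2,"turn":0,"jaw":-1},{"tx":0,"ty":0,"tz":0.2,"turn":0,"jaw":-1}]'

```text
time_s: 6.27
position: [0.5187, 0.2316, 0.1968]
tool_rot: [[0.201, 0.98, -0.005], [0.98, -0.2, 0.006], [0.004, -0.007, -1.0]]
ft_force: [-3.2, -0.2, 4.7]
grip_width: 0.0188
```

apply_moves --motion '[{"tx":0,"ty":0,"tz":0.2,"turn":0,"jaw":-1},{"tx":0,"ty":0,"tz":0.3,"turn":0,"jaw":-1},{"tx":0,"ty":0,"tz":0.4,"turn":0,"jaw":-1},{"tx":0,"ty":0,"tz":0.4,"turn":0,"jaw":-1}]'

```text
time_s: 6.6
position: [0.5186, 0.2317, 0.1945]
tool_rot: [[0.2, 0.98, -0.004], [0.98, -0.2, 0.006], [0.005, -0.005, -1.0]]
ft_force: [-4.0, 0.0, 11.1]
grip_width: 0.019
```

apply_moves --motion '[{"tx":0,"ty":0,"tz":0.3,"turn":0,"jaw":-1},{"tx":0,"ty":0,"tz":0.4,"turn":0,"jaw":-1},{"tx":0,"ty":0,"tz":0.4,"turn":0,"jaw":-1}]'

```text
time_s: 6.85
position: [0.5186, 0.2317, 0.1944]
tool_rot: [[0.2, 0.98, 0.0], [0.98, -0.2, 0.006], [0.006, -0.001, -1.0]]
ft_force: [-10.0, -3.2, 25.2]
grip_width: 0.0188
```

There's a firm stop at TCP z = 0.1944 with 25 N, where 0.1947 was predicted. I'll release and back off.

apply_moves --motion '[{"tx":0,"ty":0,"tz":0,"turn":0,"jaw":-1},{"tx":0,"ty":0,"tz":0,"turn":0,"jaw":0.2},{"tx":0,"ty":0,"tz":0,"turn":0,"jaw":0.2},{"tx":0,"ty":0,"tz":0,"turn":0,"jaw":0.2},{"tx":0,"ty":0,"tz":0,"turn":0,"jaw":0.2}]'

```text
time_s: 7.27
position: [0.5186, 0.2317, 0.194]
tool_rot: [[0.2, 0.98, -0.0], [0.98, -0.2, 0.006], [0.006, -0.001, -1.0]]
ft_force: [0.2, 0.3, -0.9]
grip_width: 0.0511
```

apply_moves --motion '[{"tx":0,"ty":0,"tz":0,"turn":0,"jaw":0.2},{"tx":0,"ty":0,"tz":-1,"turn":0,"jaw":0.2},{"tx":0,"ty":0,"tz":-3,"turn":0,"jaw":0.2},{"tx":0,"ty":0,"tz":-6,"turn":0,"jaw":0.2},{"tx":0,"ty":0,"tz":-10,"turn":0,"jaw":0.2}]'

```text
time_s: 7.68
position: [0.5178, 0.2309, 0.2938]
tool_rot: [[0.2, 0.98, -0.005], [0.98, -0.2, 0.005], [0.004, -0.006, -1.0]]
ft_force: [-0.1, -0.3, 1.7]
grip_width: 0.0513
```

apply_moves --motion '[{"tx":-3,"ty":0,"tz":-1,"turn":0,"jaw":0.2},{"tx":-7,"ty":0,"tz":-1,"turn":0,"jaw":0.2},{"tx":-11,"ty":0,"tz":-1,"turn":0,"jaw":0.2},{"tx":-15,"ty":0,"tz":-1,"turn":0,"jaw":0.2},{"tx":-18,"ty":0,"tz":-1,"turn":0,"jaw":0.2}]'

```text
time_s: 8.1
position: [0.481, 0.0523, 0.3039]
tool_rot: [[0.201, 0.98, -0.004], [0.98, -0.201, 0.005], [0.004, -0.005, -1.0]]
ft_force: [-0.4, 0.8, -0.6]
grip_width: 0.051
```

```bash
python3 - <<'E'
from h import *
im,d,W=grab("scene"); im2,d2,W2=grab("top")
s=telemetry.observe();print(s["time_s"],s["position"],s["ft_force"])
for w in (W[185:270,395:520],W2[190:310,110:230]):
    P=w.reshape(-1,3);c=np.array([.519,.2315]);a=np.radians(78.3)
    for k in range(4):
        e=np.array([np.cos(a+k*np.pi/2),np.sin(a+k*np.pi/2)]);n=np.array([-e[1],e[0]]);D=P[:,:2]-c;
        m=(abs(D@n)<.005)&(D@e>.02)&(D@e<.03);print(k,m.sum(),np.median(P[m,2]).round(4) if m.any() else None,end="; ")
    r=np.linalg.norm(P[:,:2]-c,axis=1);m=(abs(P[:,2]-.16)<.004)&(r>.05)&(r<.06);print("collar",np.median(P[m,2]).round(4))
    Q=P[(P[:,2]>.2)&(P[:,2]<.225)&(r<.05)];print(len(Q),np.median(Q[:,2]) if len(Q) else 0, cv2.minAreaRect((Q[:,:2]*1000).astype(np.float32)) if len(Q) else 0)
a=cv2.resize(im[160:270,405:515],(400,400),interpolation=cv2.INTER_CUBIC);b=cv2.resize(im2,(533,400))
save("d.png",np.hstack([cv2.convertScaleAbs(a,alpha=2),b])[:, :800] if 0 else np.hstack([cv2.convertScaleAbs(a,alpha=2),cv2.resize(im2,(400,300),interpolation=cv2.INTER_AREA).copy() if 0 else cv2.resize(im2[150:350,90:490],(400,400))]))
E
```

```text
8.2 [0.48135896 0.05121088 0.30397629] [-0.20603481  0.14967657  0.02069075]
0 35 0.1618; 1 0 None; 2 61 0.1799; 3 27 0.1597; collar 0.1599
401 0.21178054047391284 ((519.3527221679688, 233.51943969726562), (50.06827163696289, 22.394643783569336), 78.36578369140625)
0 0 None; 1 0 None; 2 0 None; 3 0 None; collar 0.1595
0 0 0
```

View pics/d.png

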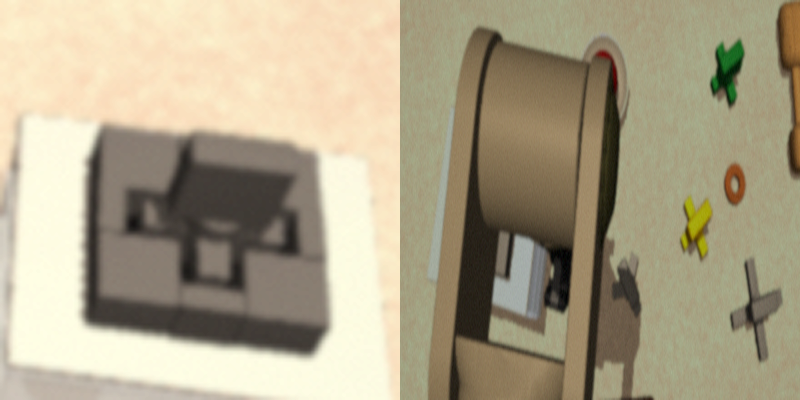

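The knob is seated at (215,200) in the left crop. Its teeth look flush with the collar, and its top reads 0.2118, which fits 0.213 allowing for the 1 mm depth bias seen earlier. The gripper is well clear and reads zero force, so I'll hand in.

```bash
python3 -c "
from h import *
print(close_job())"
```

```text
the job is handed in; nothing more can be done
None
```

I took the grey four-toothed knob from (0.669, -0.133) and turned it about 20° to line up with the slots. I then pressed it home until it met a firm stop at about 25 N, let go and backed off. The job was handed in at about 8.2 s of the 51 s limit.

**Checks that agreed:**
- **Press depth:** the arm stopped at 0.1944 m, against 0.1947 m predicted for fully home.
- **Teeth:** one gave a clear reading at 0.1597 m, against the collar at 0.1599 m, so it is flush. The picture shows the teeth flush with the collar.
- **Knob position:** it sits at 78.4° and within about 2 mm of the socket centre. Its top reads 0.2118 m, against 0.213 m expected; this camera read about 1 mm low on the knob earlier.
- **Robot clear:** the gripper is away from everything and the force reading is near zero.

**Checks that were unclear:**
- The other three teeth gave no clean depth reading. One read 0.1618 m, one read 0.1799 m (probably the grip, which hid it) and one had no data.
- The arm blocked the top camera's view of the socket at the end, so only the scene camera confirmed the seating.

I did not touch the three-toothed or large knob. Both are still standing in the last top picture.

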